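Gauge the bleed coupler and hold it snapped on the tilted purge nipple

TASK

Take the tall bleed coupler and slide it, mouth down, fully home over the upright gauge pin to prove its bore. Then lift it off and press it squarely onto the tilted nipple of the purge block until it snaps, and keep pushing so that the spring ring round the nipple is well over half-way down; finish while still gripping the coupler and holding it pressed there, do not let go. Leave the short spare coupler and the brass lug where they stand.

Things in the scene. Friction and masses are not known exactly. Their poses are not given: they have to be found in the camera images.
- coupler_mid (a point): Tall bleed coupler: loose round steel cylinder, 30 mm in diameter, 75 mm tall (the top 5 mm is a 24 mm brass cap), about 0.16 kg, standing mouth down on the bench. This point is its centre, on its axis 37.5 mm above the mouth; z runs along its axis from mouth to top. Grip it anywhere on its outside; being round, its turn about z does not matter.
- coupler_mouth (a point): Centre of the coupler's mouth (flat open lower end), same axes as coupler_mid. The bore is 38 mm deep from here: 21 mm wide for 4 mm, then a 15 mm wide lip up to 8 mm, then a 21 mm wide groove up to 26 mm, then 15 mm wide to its bottom.
- spare_mid (a point): Centre of the short spare coupler, 36 mm in diameter and 45 mm tall, the same steel; too tight in the bore for pin and nipple, not to be used. It stands on the bench near the tall one; either may be on either side.
- gauge_seat (a point): Upright fixed gauge pin: steel, 12 mm in diameter with a tapered tip, standing 30 mm above the flat top of a round foot 54 mm in diameter and 12 mm high. This point is the centre of the foot's top face at the root of the pin; z is up along the pin. The coupler is home when its mouth rests on this face.
- nipple_seat (a point): Root of the tilted nipple on the fixed aluminium purge block (100 x 80 mm, 32 to 52 mm high). z runs along the nipple's axis outwards from the block, leaning 25 degrees from vertical towards the block's front, roughly the robot's side. This point is on that axis, level with the upper face of the unpressed spring ring, about 78 mm above the bench.
- nipple_tip (a point): Tapered tip of the nipple, 24 mm out along z from nipple_seat, same axes; nipple 12 mm in diameter. Three sprung detent balls, 18 mm across, stand out of it 14 mm above nipple_seat. Sliding the coupler's lip over them takes 5 to 12 N, from mouth about 12 mm above nipple_seat; it has snapped by 3 mm above. At 0 the mouth meets the spring ring.
- ring (a joint): Spring ring round the nipple, 29 mm in diameter: how far it is pushed down along the nipple's axis, 0 (up) to 0.008 m (stop). The spring pushes back with about 6 N at the start and 11.5 N at the stop, and lifts the coupler off again as far as the detent balls if nobody pushes.
- lug: Loose brass terminal lug, a 32 mm disc with an 18 mm post, 26 mm tall, standing on the bench between gauge pin and purge block; origin at the centre of its underside. Not to be moved.
Mind the look-alikes: they are no part of the job. What is shaped like the part that bears gauge_seat but blue or orange is not meant.

How it is judged:
On the way, in this order (a step that is already met when the one before it is completed fails the run):
1. the tall coupler is fully home and upright on the gauge pin (horizontal distance between coupler_mouth and gauge_seat below 0.004 m and z of coupler_mouth in the frame of gauge_seat below 0.003 m and angle between coupler_mouth's own z axis and vertical below 0.12 rad), for 0.2 s.
2. the coupler has snapped squarely over the detent balls of the nipple (x of coupler_mouth in the frame of nipple_seat between -0.005 and 0.005 m and y of coupler_mouth in the frame of nipple_seat between -0.005 and 0.005 m and angle between the z axis of coupler_mouth and the z axis of nipple_seat, either way round below 0.14 rad and z of coupler_mouth in the frame of nipple_seat below 0.003 m), for 0.2 s.
At the end, for the whole second after the job is handed in: The tall coupler sits on the nipple within 8 degrees of its axis and 5 mm of its centre line, gripped by the fingers and still pushed down, with the spring ring pressed more than 4 mm of its 8 mm, at rest, through the last second (x of coupler_mouth in the frame of nipple_seat between -0.005 and 0.005 m and y of coupler_mouth in the frame of nipple_seat between -0.005 and 0.005 m and angle between the z axis of coupler_mouth and the z axis of nipple_seat, either way round below 0.14 rad and z of coupler_mouth in the frame of nipple_seat below -0.003 m and value of joint ring above 0.004 m and contact force between the fingers and coupler above 2 N and contact force between coupler and vent_block above 3 N and linear speed of coupler below 0.03 m/s); the arm keeps its last pose, push and grip.
It fails at once if the short spare coupler is moved more than 30 mm (distance of spare_mid from where it was at the start of the episode above 0.03 m).
It fails at once if the brass lug is moved more than 30 mm (distance of lug from where it was at the start of the episode above 0.03 m).
It also fails if it takes over 40 s, if anything falls off the work surface, if the arm or the gripper's body presses on something with over 40 N, if the wrist force passes 120 N, or if a joint passes its speed limit or range.

ROBOT

A 6-joint arm with a two-finger parallel gripper is mounted at the origin on the work surface. World frame = base frame: x ahead of the robot, y to its left, z up, the work surface at z = 0. Lengths are in m, angles in rad, forces in N, time in s.
With the tool pointing down it reaches from about 0.3 to 0.95 m from the base axis. Payload 3.1 kg.
Tool frame: the origin (TCP) lies on the centre line of the jaws, within the pads' length; the fingertips stand 25 mm ahead of it and the grasp point (between the pads) lies 6 mm ahead of it; z points along the fingers, y is the line along which they close (so a half turn about z gives the same grasp; the last joint's range is limited). The gripper opens to 85 mm and grips with 20 to 120 N. Pads are 22 mm wide; open, the fingers measure 114 mm over their backs; the gripper's body (76 mm by 85 mm) begins 54 mm behind the grasp point. The pads swing forward as they close: fully open they stand 13 mm farther back than shut.
Start: joints at [1.072, 0.308, 1.634, -0, 1.2, -0.07], TCP at [0.26, 0.568, 0.256] pointing down, gripper open.
Joint ranges: [-3.06, 3.06], [-0.79, 1.96], [0.05, 2.63], [-1.19, 4.34], [0.05, 2.64], [-2.94, 2.94]. Speed limits (rad/s): [2.79, 2.79, 3.14, 3.14, 3.14, 3.14].

INTERFACE

Orientations are given as a unit quaternion [x, y, z, w].
In Python, from rig import ctrl, planner, eyes, status gives the robot as it stands. Calls block until the motion is done:
- ctrl.move_pose(position, orientation): joint-space move of the TCP to a pose.
- ctrl.move_straight(position, velocity=0.15, orientation=None, guard=None): straight line of the TCP; orientation=None keeps the orientation; velocity is the mean speed in m/s. With guard (N) it stops when the force on the tool has changed by that much, and returns True; else False.
- ctrl.move_joints(angles): joint-space move.
- ctrl.gripper_to(opening, effort=None): opening from 0.0 (shut) to 1.0 (fully open); effort is the grip in N (None keeps the last); returns when the fingers have stopped.
- ctrl.pause(seconds).
- planner.inverse_kinematics(position, orientation): joint angles nearest the present ones, or None.
- eyes.camera(name): name is "side" or "top"; returns (picture, depth): 400x640x3 uint8, red, green, blue; 400x640 float32, m along the optical axis (not along the pixel's ray), 0 where there is no reading.
- eyes.camera_model(name): a dict with "mtx" (3x3 intrinsics, pixels), "origin" and "attitude" of the camera in the world. Camera axes: x right, y down, z forward; pixel columns grow to the right and rows downward; lengths in m; the calibration is good to about 2 mm. A picture is of the moment at which its call begins. camera_model takes no time and is no camera call.
A pose or a line that the arm cannot do raises ctrl.Unreachable and nothing moves.
- ctrl.finish_job(): hands the job in; it is judged then, once.
Readings, each from a call of its own:
- status.get_clock(): time.
- status.get_joint_positions(): joint angles.
- status.get_joint_vel(): joint speeds.
- status.get_joint_torque(): joint torques, N m.
- status.get_ee_pos(): TCP position.
- status.get_tool_rot(): TCP orientation.
- status.get_ft_force(): force on the tool from outside, world axes, zero at the start.
- status.get_wrist_torque(): the same for the moment, N m.
- status.get_opening(): opening from 0.0 (shut) to 1.0 (fully open).
- status.get_grasp_force(): force on a finger pad.
Only numpy, scipy, OpenCV 4.12 (cv2) and the standard library are available. Lean on these libraries where they do the work, as an engineer would, in place of code of your own. Each camera call takes 0.05 s, during which the arm holds its last target. There are 200 camera calls.

## Working session

There is one attempt and no reset: what is moved stays moved. The work goes in short steps, each a Python script; the robot and the scene stay as the last script left them, time stands still between calls to the robot, and variables do not carry over. Pictures are saved under pics/ and viewed, at most 10 in all, crops included, and the job is handed in when it is done.

```bash
mkdir -p pics && cat > h.py <<'E'
from rig import ctrl, planner, eyes, status
import numpy as np, cv2
from scipy.spatial.transform import Rotation as R
def cam(n):
    p,d=eyes.camera(n); m=eyes.camera_model(n); return p,d,m
def att(m):
    a=np.array(m["attitude"],float)
    return a if a.shape==(3,3) else R.from_quat(a).as_matrix()
def cloud(d,m):
    K=np.array(m["mtx"]); v,u=np.mgrid[:d.shape[0],:d.shape[1]]
    c=np.stack([(u-K[0,2])/K[0,0]*d,(v-K[1,2])/K[1,1]*d,d],-1)
    return c@att(m).T+np.array(m["origin"])
E
python3 - <<'E'
from h import *
for n in("top","side"):
    p,d,m=cam(n); print(n,m); cv2.imwrite(f"pics/{n}0.png",p[:,:,::-1]); np.savez(f"{n}0.npz",p=p,d=d,w=cloud(d,m))
print(status.get_clock(),status.get_tool_rot(),status.get_ft_force())
E
```

```text
top {'mtx': array([[457.09321636,   0.        , 313.71615778],
       [  0.        , 457.09321636, 201.78539891],
       [  0.        ,   0.        ,   1.        ]]), 'origin': array([0.45339208, 0.00133877, 0.85702376]), 'attitude': array([-0.69766224,  0.71412415, -0.04546991,  0.03502259])}
side {'mtx': array([[373.44207664,   0.        , 315.00962907],
       [  0.        , 373.44207664, 201.59154532],
       [  0.        ,   0.        ,   1.        ]]), 'origin': array([ 0.50631047, -0.60892233,  0.46104619]), 'attitude': array([ 0.87581438, -0.04890245,  0.01812681, -0.47982199])}
0.1 [ 2.12752575e-01  9.77105554e-01 -9.93826782e-04 -3.02156085e-04] [-0.2713689   0.34422532 -1.07148043]
```

View pics/top0.png

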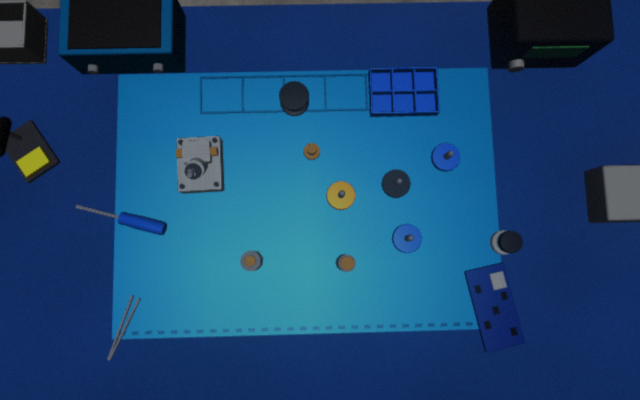

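View pics/side0.png

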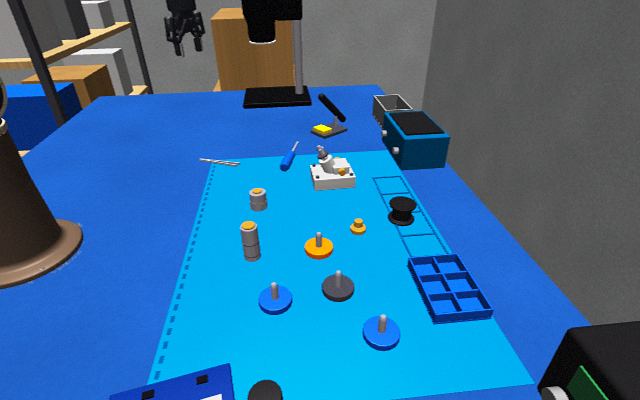

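The top view shows coupler candidates at (346,263) and (251,261). Side view: (250,241) is tall and slim, so it is the tall coupler; (258,199) is short and wide, so it is the spare. Pin feet in the top view are blue (446,156), blue (407,238), orange (341,195) and dark grey (396,183). The grey one is the gauge, since blue and orange are excluded. The lug is at (312,151) and the purge block at (198,165).

```bash
python3 - <<'E'
from h import *
t=np.load("top0.npz"); s=np.load("side0.npz")
a=cv2.resize(s["p"][170:310,220:400],None,fx=3.2,fy=3.2,interpolation=2)
b=cv2.resize(t["p"][125:205,165:235],None,fx=3.2,fy=5.6*0+3.2,interpolation=2)
c=cv2.resize(s["p"][140:195,300:365],None,fx=3.4,fy=3.4,interpolation=2)
o=np.zeros((460,800,3),np.uint8); o[:a.shape[0],:a.shape[1]]=a[:460]; o[:b.shape[0],576:576+b.shape[1]]=b; o[262:262+c.shape[0],576:576+c.shape[1]]=c[:198]
cv2.imwrite("pics/crop1.png",o[:,:,::-1])
def fit(w,box,zlo,zhi,lab):
    u0,u1,v0,v1=box; q=w[v0:v1,u0:u1].reshape(-1,3); q=q[(q[:,2]>zlo)&(q[:,2]<zhi)]
    if len(q)<3: print(lab,"few"); return
    lo,hi=q.min(0),q.max(0)
    (cx,cy),r=cv2.minEnclosingCircle(q[:,:2].astype(np.float32))
    print(lab,len(q),"mean",q.mean(0).round(4),"circ",round(cx,4),round(cy,4),round(r,4),"z",lo[2].round(4),hi[2].round(4))
T,S=t["w"],s["w"]
fit(T,(325,370,240,285),.06,.09,"tall top T")
fit(S,(235,265,215,270),.06,.09,"tall top S")
fit(S,(235,265,215,270),.012,.065,"tall side S")
fit(T,(230,272,240,282),.035,.06,"spare T")
fit(T,(375,415,163,203),.006,.018,"gauge foot T")
fit(T,(375,415,163,203),.025,.06,"gauge pin T")
fit(S,(318,360,262,305),.007,.018,"gauge foot S")
fit(S,(318,360,262,305),.022,.06,"gauge pin S")
fit(T,(300,325,140,163),.015,.04,"lug T")
for lo,hi in((.028,.04),(.04,.055),(.055,.07),(.07,.08),(.08,.09),(.09,.095),(.095,.12)):
    fit(T,(165,235,125,205),lo,hi,f"blk T{lo}"); fit(S,(300,365,135,195),lo,hi,f"blk S{lo}")
fit(T,(270,300,215,245),-.02,.02,"bench")
E
```

```text
tall top T 246 mean [ 0.4377 -0.0642  0.0724] circ 0.4377 -0.0647 0.015 z 0.0609 0.0789
tall top S 226 mean [ 0.4393 -0.0723  0.0702] circ 0.439 -0.0672 0.0157 z 0.06 0.0772
tall side S 401 mean [ 0.4398 -0.0772  0.0389] circ 0.4385 -0.0674 0.0159 z 0.012 0.065
spare T 331 mean [0.4453 0.1035 0.0409] circ 0.4454 0.1037 0.018 z 0.0352 0.0476
gauge foot T 591 mean [ 0.5822 -0.1665  0.0113] circ 0.5827 -0.1676 0.0274 z 0.0061 0.0165
gauge pin T 38 mean [ 0.5819 -0.1662  0.0381] circ 0.5821 -0.1667 0.0055 z 0.0271 0.0439
gauge foot S 577 mean [ 0.5826 -0.1742  0.0119] circ 0.5834 -0.17 0.0273 z 0.007 0.0178
gauge pin S 84 mean [ 0.5827 -0.1721  0.0341] circ 0.5834 -0.1703 0.0062 z 0.0226 0.0441
lug T 84 mean [ 0.6473 -0.0099  0.024 ] circ 0.648 -0.0113 0.0101 z 0.0152 0.0293
blk T0.028 1265 mean [0.6136 0.1933 0.0317] circ 0.6247 0.1973 0.0621 z 0.028 0.04
blk S0.028 433 mean [0.6168 0.179  0.0325] circ 0.6254 0.195 0.0619 z 0.028 0.0399
blk T0.04 713 mean [0.6422 0.1966 0.0503] circ 0.6391 0.1979 0.0383 z 0.0401 0.0548
blk S0.04 280 mean [0.6378 0.1847 0.0493] circ 0.6358 0.1965 0.04 z 
[... 228 characters left out ...]
 0.6055 0.1967 0.017 z 0.07 0.08
blk S0.07 55 mean [0.604  0.19   0.0744] circ 0.606 0.1952 0.0171 z 0.0701 0.0796
blk T0.08 58 mean [0.6071 0.1971 0.0824] circ 0.601 0.1963 0.0132 z 0.08 0.0897
blk S0.08 39 mean [0.6043 0.1922 0.0837] circ 0.6038 0.1944 0.0129 z 0.0802 0.0895
blk T0.09 21 mean [0.595  0.194  0.0928] circ 0.5948 0.1962 0.0083 z 0.0907 0.0943
blk S0.09 13 mean [0.5959 0.1908 0.0924] circ 0.5948 0.1919 0.0081 z 0.0901 0.0946
blk T0.095 40 mean [0.5935 0.1957 0.0979] circ 0.5902 0.1949 0.0045 z 0.0952 0.1051
blk S0.095 19 mean [0.5948 0.1937 0.0976] circ 0.5959 0.1953 0.0073 z 0.095 0.1016
bench 898 mean [5.003e-01 4.350e-02 1.000e-04] circ 0.5003 0.0435 0.0386 z -0.0046 0.0046
```

View pics/crop1.png

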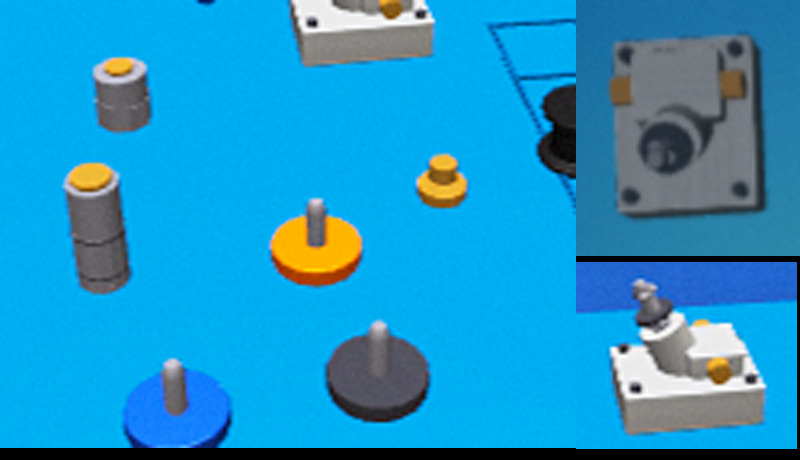

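The crop confirms the tall coupler (two grooves, slim), the short spare, the dark grey gauge foot, the orange and blue look-alikes, and the nipple leaning toward the robot. Next I fit the nipple axis and pick the coupler.

```bash
cat > fit.py <<'E'
from h import *
from scipy.optimize import least_squares
def nipple():
    out=[]
    for n,(u0,u1,v0,v1) in (("top",(165,235,125,205)),("side",(300,365,135,195))):
        W=np.load(n+"0.npz")["w"][v0:v1,u0:u1].reshape(-1,3)
        if n=="top":
            q=W[(W[:,2]>.025)&(W[:,2]<.055)]; q=q[(q[:,0]>.55)&(q[:,0]<.69)]
            rect=cv2.minAreaRect((q[:,:2]*1000).astype(np.float32)); 
            ang=(rect[2]+45)%90-45; yaw=np.radians(ang); print("block rect",rect)
        ax=np.array([-np.sin(.4363)*np.cos(yaw),-np.sin(.4363)*np.sin(yaw),np.cos(.4363)])
        lat=np.array([-np.sin(yaw),np.cos(yaw),0]); fw=np.cross(lat,ax)
        g=np.array([.603,.195,.078])
        for it in range(4):   # nipple shaft/head points above ring: distance to axis = ~6
            d=W-g; h=d@ax; a=d@fw; b=d@lat
            k=(h>15.5e-3)&(h<26e-3)&(np.hypot(a,b)<.014); k2=(h>2e-3)&(h<11e-3)&(np.hypot(a,b)<.010); kk=k|k2
            r=least_squares(lambda p:np.hypot(a[kk]-p[0],b[kk]-p[1])-.006,[0,0],loss="soft_l1",f_scale=.001).x
            g=g+fw*r[0]+lat*r[1]
        d=W-g; h=d@ax; rr=np.hypot(d@fw,d@lat)
        ring=(rr>.008)&(rr<.0135)&(abs(h)<.006)
        print(n,"g",g.round(4),kk.sum(),"ring h med",np.median(h[ring]).round(4),ring.sum(),"tip h",np.sort(h[rr<.006])[-5:].round(4))
        out.append(g)
    return out,ax,lat,yaw
if __name__=="__main__": print(nipple())
E
python3 fit.py
python3 - <<'E'
from h import *
q=(R.from_quat([0,1,0,0])).as_quat()
for p in ([.438,-.066,.14],[.438,-.066,.051],[.583,-.1685,.2],[.583,-.1685,.063]):print(planner.inverse_kinematics(p,q))
ctrl.gripper_to(1.0)
ctrl.move_pose([.438,-.066,.15],q)
ctrl.move_straight([.438,-.066,.051])
ctrl.gripper_to(0.0,effort=80)
print(status.get_opening(),status.get_grasp_force(),status.get_ft_force(),status.get_clock())
ctrl.move_straight([.438,-.066,.15])
print(status.get_ee_pos(),status.get_opening(),status.get_ft_force(),status.get_clock())
ctrl.move_pose([.583,-.1685,.15],q)
for n in("top","side"):
    p,d,m=cam(n); np.savez(f"{n}1.npz",p=p,d=d,w=cloud(d,m)); 
    if n=="side":
        cv2.imwrite("pics/side1.png",cv2.resize(p[100:320,220:460],None,fx=3,fy=2.7)[:,:,::-1])
print(status.get_ee_pos(),status.get_clock())
E
```

```text
block rect ((624.6077270507812, 197.70730590820312), (100.81559753417969, 80.75446319580078), 2.1406803131103516)
top g [0.6012 0.1978 0.0772] 68 ring h med 0.0002 100 tip h [0.0245 0.025  0.0253 0.0253 0.0291]
side g [0.6025 0.1962 0.0778] 42 ring h med 0.0007 34 tip h [0.0239 0.0241 0.0243 0.0246 0.0254]
([array([0.60116421, 0.19775863, 0.07719267]), array([0.60249489, 0.19621233, 0.07778576])], array([-0.42229406, -0.01578506,  0.90632144]), array([-0.03735323,  0.99930212,  0.        ]), np.float64(0.03736191969639877))
[-2.47924679e-01  1.15665501e-01  2.13840209e+00 -4.44089210e-16
  8.87525060e-01 -1.81872101e+00]
[-2.47924679e-01  2.91687300e-01  2.17070858e+00 -4.44089210e-16
  6.79196768e-01 -1.81872101e+00]
[-3.53097096e-01  3.31015493e-01  1.72479558e+00 -4.44089210e-16
  1.08578158e+00 -1.92389342e+00]
[-3.53097096e-01  5.15302941e-01  1.78564256e+00 -4.44089210e-16
  8.40647157e-01 -1.92389342e+00]
0.3343361734043207 78.50186437368393 [-1.40212208 -0.42896449  6.24271669] 4.0583
[ 0.43708833 -0.06577733  0.14918496] 0.3334557787840773 [-0.1918416  -0.06396652 -2.28322676] 4.8667
[ 0.58079694 -0.16701834  0.14875266] 5.7083
```

View pics/side1.png

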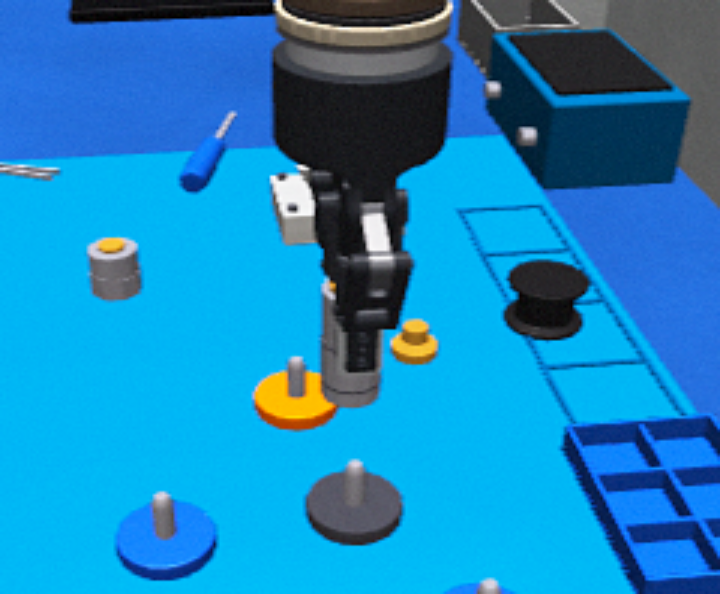

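The picture shows the coupler held upright at (350,345), with the grey pin at (354,485) below it. The arm had not settled, so I re-measure the held coupler against the pin before inserting.

```bash
cat >> h.py <<'E'
from scipy.optimize import least_squares
def cyl(W,g,ax,r,lo,hi,rad=.004):
    """centre of a cylinder of radius r, axis ax, near g, using points with lo<h<hi"""
    ax=np.array(ax)/np.linalg.norm(ax); lat=np.cross(ax,[1,0,0]); lat/=np.linalg.norm(lat); fw=np.cross(lat,ax)
    W=W.reshape(-1,3); g=np.array(g,float)
    for _ in range(5):
        d=W-g; h=d@ax; a=d@fw; b=d@lat; k=(h>lo)&(h<hi)&(abs(np.hypot(a,b)-r)<rad)
        p=least_squares(lambda p:np.hypot(a[k]-p[0],b[k]-p[1])-r,[0,0],loss="soft_l1",f_scale=.001).x
        g=g+fw*p[0]+lat*p[1]
    return g,k.sum()
E
python3 - <<'E'
from h import *
ctrl.pause(.3)
P=np.array(status.get_ee_pos()); print("tcp",P.round(4),R.from_quat(status.get_tool_rot()).as_matrix()[:,2].round(4))
p,d,m=cam("side"); W=cloud(d,m); p,d,m=cam("top"); T=cloud(d,m)
mouth=[P[0],P[1],P[2]-.051]
print("held S",cyl(W,mouth,[0,0,1],.015,.001,.022))
S0=np.load("side0.npz")["w"];T0=np.load("top0.npz")["w"]
print("foot S",cyl(S0,[.583,-.17,0],[0,0,1],.027,.002,.0105)," pin S",cyl(S0,[.583,-.17,.012],[0,0,1],.006,.003,.026))
print("tall S0",cyl(S0,[.438,-.066,0],[0,0,1],.015,.004,.066)); print("tall T0",cyl(T0,[.438,-.066,0],[0,0,1],.015,.004,.066))
k=(abs(W[...,0]-P[0])<.02)&(abs(W[...,1]-P[1])<.025)&(W[...,2]>.06)&(W[...,2]<.13); print("lowest z",np.sort(W[...,2][k])[:12].round(4))
E
```

```text
tcp [ 0.5827 -0.168   0.1504] [ 3.e-04 -0.e+00 -1.e+00]
held S (array([ 0.58239233, -0.16790741,  0.09940902]), np.int64(211))
foot S (array([ 0.58350711, -0.16788512,  0.        ]), np.int64(135))  pin S (array([ 0.58365721, -0.16847541,  0.012     ]), np.int64(78))
tall S0 (array([ 0.43838716, -0.06552648,  0.        ]), np.int64(462))
tall T0 (array([ 0.43762717, -0.06464248,  0.        ]), np.int64(37))
lowest z [0.099  0.0991 0.0992 0.0995 0.0995 0.0997 0.0997 0.0997 0.0999 0.0999
 0.1002 0.1003]
```

```bash
python3 - <<'E'
from h import *
x,y=.5840,-.1687
ctrl.move_straight([x,y,.105]); ctrl.pause(.2); print(status.get_ee_pos(),status.get_ft_force())
f=ctrl.move_straight([x,y,.061],velocity=.03,guard=8)
print(f,status.get_ee_pos(),status.get_ft_force()); ctrl.pause(.4)
print(status.get_ee_pos(),status.get_ft_force(),status.get_wrist_torque(),status.get_clock())
E
```

```text
[ 0.58508683 -0.16912216  0.10639695] [-0.77119936  0.08614815 -1.48754857]
True [ 0.58384206 -0.16863542  0.06385819] [-0.32608688  0.55570149  4.86153978]
[ 0.5837987  -0.16863611  0.06384013] [ 0.24561433 -0.2310532   5.65945364] [-0.04638992  0.05341584 -0.01844459] 8.4083
```

```bash
cat >> h.py <<'E'
AX=np.array([-0.42229406, -0.01578506,  0.90632144]); LAT=np.array([-0.03735323,  0.99930212,  0.]); FW=np.cross(LAT,AX)
QN=R.from_matrix(np.stack([np.cross(LAT,-AX),LAT,-AX],1)).as_quat()
E
python3 - <<'E'
from h import *
seat=np.array([.6022,.1967,.0777])
ctrl.move_straight([.584,-.1687,.18],velocity=.2)
t=seat+AX*(.046+.0515)
print(planner.inverse_kinematics(seat+AX*.045,QN))
ctrl.move_pose(t+[-.02,0,.05],QN); ctrl.move_straight(t); ctrl.pause(.4)
P=np.array(status.get_ee_pos()); M=R.from_quat(status.get_tool_rot()).as_matrix()
print("tcp err in fw,lat,ax mm",(np.stack([FW,LAT,AX])@(P-t)*1e3).round(2),"tilt",np.degrees(np.arccos(-M[:,2]@AX)).round(2),status.get_opening(),status.get_clock())
G=np.stack([FW,LAT,AX])
for n in("side","top"):
    p,d,m=cam(n); W=cloud(d,m); np.savez(f"{n}2.npz",w=W)
    mouth=P-AX*.0515
    for lo,hi in((.001,.022),(.001,.012),(.010,.024)):
        g,k=cyl(W,mouth,AX,.015,lo,hi); print(n,"held-tcp mm",(G@(g-mouth)*1e3).round(2),k)
    # nipple now, radius 6 shaft between 2..11 and tip 16..22
    s,k=cyl(W,seat,AX,.006,.002,.022,.003); print(n,"nip-seat mm",(G@(s-seat)*1e3).round(2),k)
    dd=W.reshape(-1,3)-mouth; h=dd@AX; r=np.hypot(dd@FW,dd@LAT); k=(r<.017)&(r>.009)&(h>-.01); print("lowest h mm",(np.sort(h[k])[:8]*1e3).round(1))
    if n=="side": cv2.imwrite("pics/side2.png",cv2.resize(p[60:200,250:410],None,fx=4.2,fy=4.2)[:,:,::-1])
E
```

```text
[ 0.30697614  0.29942791  2.03760198 -0.29488501  0.39770013 -1.05234796]
tcp err in fw,lat,ax mm [0.56 0.22 0.64] tilt 0.08 0.3376963663378602 11.4333
side held-tcp mm [ 0.29  0.15 -0.  ] 114
side held-tcp mm [0.19 0.31 0.  ] 63
side held-tcp mm [ 0.41 -0.06  0.  ] 76
side nip-seat mm [-0.37 -1.36  0.  ] 46
lowest h mm [-0.6 -0.1 -0.   0.1  0.3  0.4  0.6  0.8]
top held-tcp mm [-0.97  0.89  0.  ] 55
top held-tcp mm [-0.97  0.9   0.  ] 26
top held-tcp mm [-0.94  0.95  0.  ] 37
top nip-seat mm [-1.28 -0.49 -0.  ] 28
lowest h mm [-1.5 -1.2 -1.1  0.   0.2  0.3  0.7  0.9]
```

View pics/side2.png

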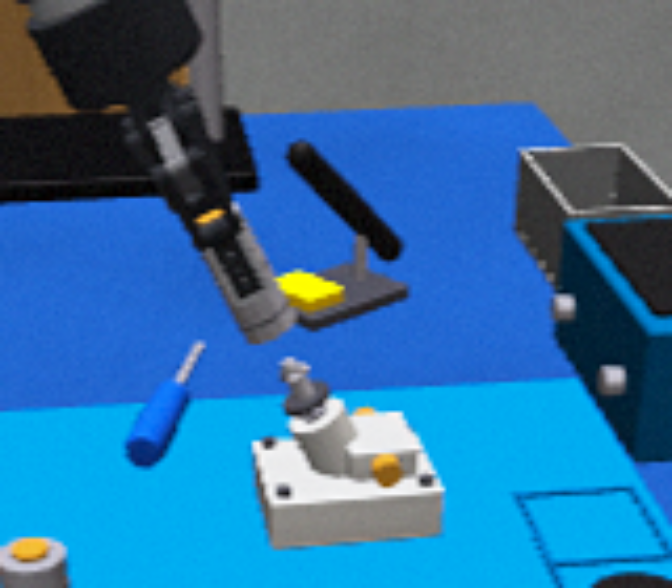

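The picture shows the held coupler with its mouth at (270,325), lined up on the nipple tip at (290,368). Both cameras agree on a shift of about (-1.0, -1.65) mm, so I apply that and press.

```bash
python3 - <<'E'
from h import *
G=np.stack([FW,LAT,AX]); seat=np.array([.6022,.1967,.0777])-FW*.0005-LAT*.00143
off=.0515; b=np.zeros(3)
def go(h,v,guard=None):
    t=seat+AX*(h+off)
    f=ctrl.move_straight(t-b,velocity=v,guard=guard); ctrl.pause(.3)
    P=np.array(status.get_ee_pos()); F=np.array(status.get_ft_force())
    print(h,f,"err mm",(G@(P-t)*1e3).round(2),"F",(G@F).round(2),"T",np.round(status.get_wrist_torque(),2),round(status.get_clock(),2)); return P-t
e=go(.030,.1); e=e-AX*(e@AX); b+=e
go(.013,.04,guard=8)
if abs((np.array(status.get_ee_pos())-seat)@AX-off-.013)<.003:
    go(.002,.03,guard=35); go(-.006,.03,guard=35)
    print(status.get_opening(),status.get_grasp_force())
    ctrl.pause(.2)
    P=np.array(status.get_ee_pos()); mouth=P-AX*off
    for n in("side","top"):
        p,d,m=cam(n); W=cloud(d,m)
        g,k=cyl(W,mouth,AX,.015,.003,.022); print(n,"held-tcp mm",(G@(g-mouth)*1e3).round(2),k)
        dd=W.reshape(-1,3)-mouth; h=dd@AX; r=np.hypot(dd@FW,dd@LAT); k=(r<.009)&(h>.06)&(h<.085); print("top h mm",(np.median(h[k])*1e3).round(1),k.sum())
        if n=="side": cv2.imwrite("pics/side3.png",cv2.resize(p[90:200,270:400],None,fx=5,fy=5)[:,:,::-1])
E
```

```text
0.03 False err mm [0.39 0.14 0.34] F [-0.12  0.55 -0.95] T [-0.06  0.28 -0.05] 12.14
0.013 True err mm [-0.66  0.14  0.09] F [2.22 2.59 0.32] T [ 0.49 -0.31  0.16] 12.89
0.002 False err mm [-1.01 -0.36 -0.17] F [ 0.28  0.99 -2.44] T [0.27 0.08 0.05] 13.71
-0.006 False err mm [-0.81 -0.34  0.54] F [-2.32 -0.1   9.37] T [0.1  0.49 0.04] 14.43
0.3349912233127405 80.27071533724666
side held-tcp mm [ 0.28 -0.37 -0.  ] 96
top h mm nan 0
top held-tcp mm [-1.04  1.02  0.  ] 41
top h mm 71.9 1
  return _methods._mean(a, axis=axis, dtype=dtype,
  ret = ret.dtype.type(ret / rcount)
```

View pics/side3.png

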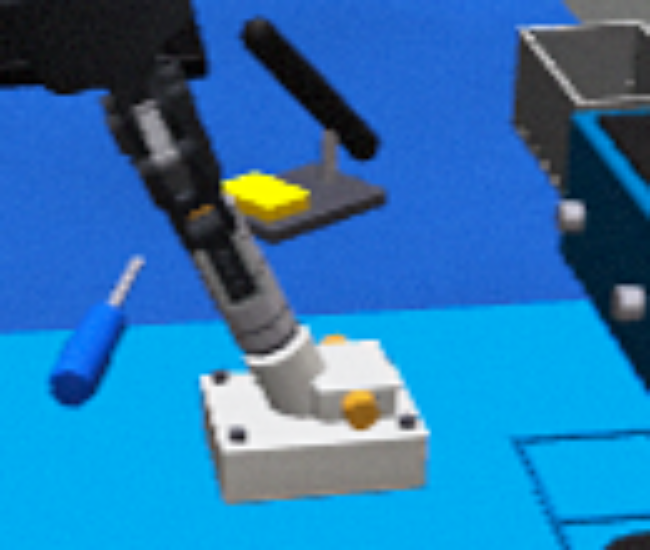

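The picture shows the coupler seated coaxially on the nipple with its mouth at about (268,345) against the collar and the ring hidden. Axial push is about 10.3 N, which is roughly 6 mm of ring travel. I add about 1 mm for margin, re-check, and hand in.

```bash
python3 - <<'E'
from h import *
G=np.stack([FW,LAT,AX]); seat=np.array([.6022,.1967,.0777])-FW*.0005-LAT*.00143
P=np.array(status.get_ee_pos())
c=seat+AX*(.0515-.0072)-FW*.0004-LAT*.0001
print(ctrl.move_straight(c,velocity=.02,guard=12)); ctrl.pause(.6)
P=np.array(status.get_ee_pos()); F=G@np.array(status.get_ft_force()); M=R.from_quat(status.get_tool_rot()).as_matrix()
print("rel seat mm",(G@(P-AX*.0515-seat)*1e3).round(2),"F",F.round(2),"tilt",np.degrees(np.arccos(-M[:,2]@AX)).round(2),status.get_opening(),status.get_grasp_force(),status.get_clock())
if 8.5<F[2]<25: print("finish",ctrl.finish_job())
E
```

```text
False
rel seat mm [-0.81 -0.34 -6.57] F [-2.4   0.16  7.98] tilt 0.22 0.33558511216483194 80.34456375986338 15.575
```

```bash
python3 - <<'E'
from h import *
G=np.stack([FW,LAT,AX]); seat=np.array([.6022,.1967,.0777])-FW*.0005-LAT*.00143
def rep(s):
    F=[]
    for _ in range(12): F.append(G@np.array(status.get_ft_force())); ctrl.pause(.03)
    P=np.array(status.get_ee_pos()); print(s,"rel mm",(G@(P-AX*.0515-seat)*1e3).round(2),"F",np.mean(F,0).round(2),"sd",np.std(F,0).round(2),status.get_clock())
rep("now")
for h in(-.0078,-.0090):
    ctrl.move_straight(seat+AX*(.0515+h)-FW*.0004-LAT*.0001,velocity=.02,guard=15); ctrl.pause(.3); rep(h)
p,d,m=cam("side"); W=cloud(d,m); P=np.array(status.get_ee_pos()); mouth=P-AX*.0515
cv2.imwrite("pics/side4.png",cv2.resize(p[110:190,290:370],None,fx=7,fy=7,interpolation=2)[:,:,::-1])
# radius profile along axis (seat frame) on the camera-facing side
dd=W.reshape(-1,3)-seat; h=dd@AX; r=np.hypot(dd@FW,dd@LAT); k=(r<.02)
for a in np.arange(-.024,.02,.002):
    j=k&(h>=a)&(h<a+.002); print(round(a*1e3),j.sum(),(np.median(r[j])*1e3).round(1) if j.any() else "",end=" | ")
E
```

```text
now rel mm [-0.83 -0.34 -6.59] F [-2.11  0.59  9.33] sd [0.41 0.38 0.58] 15.975
-0.0078 rel mm [-0.81 -0.33 -6.92] F [-2.64  0.11 12.22] sd [0.36 0.68 0.33] 16.925
-0.009 rel mm [-0.68 -0.31 -7.04] F [-5.01 -0.24 23.95] sd [0.58 0.35 0.49] 17.875
-24 11 16.4 | -22 8 15.3 | -20 13 15.5 | -18 10 15.9 | -16 12 15.2 | -14 17 15.5 | -12 9 13.4 | -10 5 14.0 | -8 8 15.2 | -6 10 15.3 | -4 7 15.5 | -2 11 15.4 | 0 9 15.8 | 2 15 15.9 | 4 7 14.0 | 6 10 15.9 | 8 12 15.2 | 10 6 14.9 | 12 12 15.3 | 14 13 15.7 | 16 3 15.6 | 18 2 14.6 |
```

View pics/side4.png

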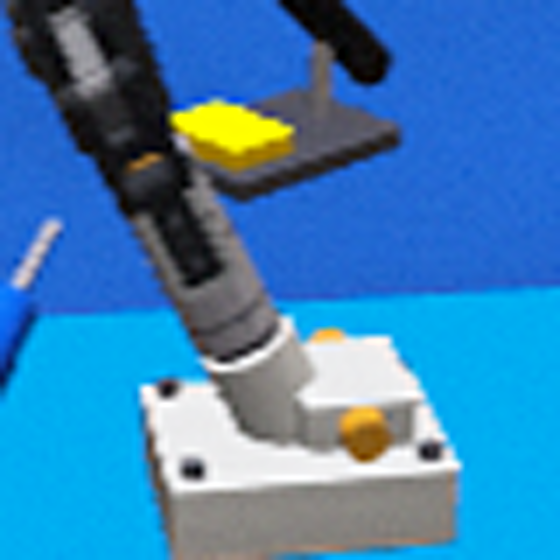

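The picture shows the coupler mouth at (245,355) right down at the collar. The stiff force rise at this depth means the ring is at its 8 mm stop. I ease the push slightly and hand in.

```bash
python3 - <<'E'
from h import *
G=np.stack([FW,LAT,AX]); seat=np.array([.6022,.1967,.0777])-FW*.0005-LAT*.00143
ctrl.move_straight(seat+AX*(.0515-.0081)-FW*.0004-LAT*.0001,velocity=.02); ctrl.pause(.5)
print((G@(np.array(status.get_ee_pos())-AX*.0515-seat)*1e3).round(2),(G@np.array(status.get_ft_force())).round(1),status.get_grasp_force(),status.get_clock())
print(ctrl.finish_job())
E
```

```text
[-0.76 -0.31 -6.95] [-3.8  0.7 14.7] 81.05517737567425 18.675
the job is handed in; nothing more can be done
None
```

The job is handed in at about 19 s of the 40 s: the tall coupler went home on the grey gauge pin, then snapped onto the nipple, and it is still gripped at about 80 N with the ring judged at or near its 8 mm stop from the stiff force rise (about 15 N push); no verdict was returned, and I did not re-measure the spare or the lug.

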